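# Pack the specimen clamp with spacers and hold it shut

### The arm

A 6-joint arm with a two-finger parallel gripper is mounted at the origin on the work surface. World frame = base frame: x ahead of the robot, y to its left, z up, the work surface at z = 0. Lengths are in m, angles in rad, forces in N, time in s.
With the tool pointing down it reaches from about 0.225 to 0.875 m from the base axis. Payload 3.4 kg.
Tool frame: the origin (TCP) lies at the very end of the fingers, on their centre line; the grasp point (between the pads) lies 19 mm behind it; z points along the fingers, y is the line along which they close (so a half turn about z gives the same grasp; the last joint's range is limited). The gripper opens to 85 mm and grips with 20 to 120 N. Pads are 22 mm wide; open, the fingers measure 114 mm over their backs; the gripper's body (76 mm by 85 mm) begins 54 mm behind the grasp point. The pads swing forward as they close: fully open they stand 13 mm farther back than shut.
Start: joints at [1.16, 0.276, 1.505, -0, 1.361, -0.121], TCP at [0.164, 0.551, 0.194] pointing down, gripper open.
Joint ranges: [-2.89, 2.89], [-0.75, 2.08], [0.22, 2.7], [-1.18, 4.32], [0.11, 2.71], [-2.7, 2.7]. Speed limits (rad/s): [2.57, 2.57, 3.14, 3.14, 3.14, 3.14].

### API

Orientations are given as a unit quaternion [w, x, y, z].
In Python, from rig import readout, vision, manip gives the robot as it stands.
- The arm moves only by the shell command python3 -m handwheel 'ROWS' [FORCE]. ROWS is JSON, a list of rows, each a list of 3 entries, a list of its own where there are three numbers: the shift along the tool's x, y, z in mm, then the turn, a rotation vector about the tool's x, y, z in units of 6 degrees (1.0 is 6 degrees), then the closure, from -1 (fully open) to 1 (shut), so that 0 is half open. A call has 1 to 20 rows; each row shifts and turns the commanded pose from where the row before left it, along the tool's axes as they then stand; what a row does not reach is not made up. A row lasts 1/8 s, in which the tool goes at most 62.5 mm and 10.7 degrees, less where a joint would pass 70% of its speed; a pose out of reach is approached as far as the arm can. A call is refused whole if a number of a shift passes 62.5 or a number of a turn 1, either way. A call with a gripper value outside its range is refused whole. The fingers move at their own pace and stop on an object; FORCE is the grip in N (left out, the last holds). Time passes only in rows, so rows that do not move let the fingers close. It gives the time, the measured TCP pose, the force, the opening and the grip force at its end, in the units of the state.
- readout.get_state(): the state, without advancing time (a new reading comes with each control period).
- vision.get_image(name): name is "side" or "top" or "wrist"; returns the picture (480x640x3 uint8, blue, green, red); there is no depth.
- vision.camera_params(name): a dict with "intrinsics" (3x3 intrinsics, pixels), "dist" ([k1, k2, p1, p2, k3] as OpenCV has them; the pictures are not rectified), "rvec" (rotation vector, rad) and "tvec" (3), from world to camera coordinates, as OpenCV has them; the wrist camera has in their place "hand_eye" (4x4, takes a point from camera to tool coordinates, whose origin is the TCP and whose axes are the flange's). Camera axes: x right, y down, z forward; pixel columns grow to the right and rows downward; lengths in m; the calibration is good to about 2 mm. A picture is of the moment at which its call begins: read the wrist's pose just before it. camera_params takes no time and is no camera call.
- manip.sign_off(): hands the job in; it is judged then, once.
The state is a dict: "clock": time; "qpos": joint angles; "qd": joint speeds; "effort": joint torques, N m; "position": TCP position; "ee_rot": TCP orientation; "contact_force": force on the tool from outside, world axes, zero at the start; "moment": the same for the moment, N m; "width": finger opening in m; "gripper_force": force on a finger pad.
Only numpy, scipy, OpenCV 4.12 (cv2) and the standard library are available. Lean on these libraries where they do the work, as an engineer would, in place of code of your own. Each camera call takes 0.05 s, during which the arm holds its last target. There are 200 camera calls.

### The job

Lift the bark chip out of the specimen clamp and drop it in the clear waste tub, then stand wooden spacers from the tray upright and square, one behind the other, in the gap between the jaw and the specimen block, adding them one at a time until pushing the jaw's handle squeezes them tight, so that you feel the sprung specimen block give and it goes in about half of its travel (two or three spacers, depending on the gap). The jaw springs open by itself, so finish while still holding its handle, with the stack squeezed for the microscope picture; leave the microscopes and the glass dish alone.

Things in the scene. Friction and masses are not known exactly. Their poses are not given: they have to be found in the camera images.
- clamp: fixed clamp: flat aluminium bed 10 mm thick (top at z = 10 mm in its frame), 90 mm wide (y), from x = -75 to +160 mm. Origin: on the table, under the front face of the fully open jaw. +x runs from the jaw towards the specimen block: the direction in which the jaw closes. No side walls: the gap can be reached from above and from both sides (y). A bracket 36 mm high stands at x = -72 to -64 mm.
- jaw: sliding dark steel jaw on the bed, 40 mm wide (y), 30 mm thick (x = -30 to 0 mm), top 30 mm above the bed. Origin: at bed level (z = 10 mm in the clamp frame) under its front face; at x = 0 in the clamp frame when open. Slides 38 mm along the clamp's +x to a hard end stop. A spring pushes it open: 2 N when open, 3.9 N at full travel.
- jaw_handle (a point): point in the jaw's handle, a black upright block on top of the jaw: 16 mm (x) by 22 mm (y), from 30 to 73 mm above the bed; this point is on its centre line, 54 mm above the bed, 18 mm behind the jaw's front face.
- mount: fixed dark steel mount of the specimen block, on the bed. Origin: on the bed under the rest position of the specimen block's front face; it lies at y = 0, 58 to 98 mm along +x from the clamp's origin (this is the open gap, different each time), axes parallel to the clamp's. The mount's wall, 50 mm wide and 45 mm tall, stands at its x = 25 to 55 mm.
- specimen: sprung specimen block, sand-coloured resin, 15 mm thick (x), 40 mm wide, 30 mm tall above the bed, facing the jaw. Origin: at bed level under its front face; coincides with the mount's origin at rest. Pressed by the stack it slides along +x, up to 10 mm, against a spring of 1 N preload plus 1.2 N per mm (about 7 N half-way).
- chip: piece of dark brown bark lying on the bed in the gap, 28 mm (its x) by 24 mm (its y), about 22 mm tall, 20 g. Its x lies within 0.25 rad of the clamp's x. Origin: centre of its underside.
- tub: fixed waste tub of clear plastic, open on top, outside 180 mm (x) by 150 mm (y) by 75 mm tall, walls and floor 4 mm. Origin: centre of its underside, on the table.
- tray: fixed grey tray with a sheet of white paper, 190 mm (x) by 180 mm (y), floor 3 mm thick, rim 10 mm high. Origin: centre of its underside. The three spacers stand on it in a row along its x, about 55 mm apart.
- spacer1: wooden spacer block, one of three alike: 24 mm thick (its x), 50 mm long (its y), 30 mm tall (its z), 35 g. Origin: centre of its underside. Starts upright on the tray floor, loose.
- spacer2: wooden spacer block, one of three alike: 24 mm thick (its x), 50 mm long (its y), 30 mm tall (its z), 35 g. Origin: centre of its underside. Starts upright on the tray floor, loose.
- spacer3: wooden spacer block, one of three alike: 24 mm thick (its x), 50 mm long (its y), 30 mm tall (its z), 35 g. Origin: centre of its underside. Starts upright on the tray floor, loose.
- scope1: bystander: white pocket microscope, loose, upright, 50 mm diameter, 64 mm tall; origin: centre of its underside. Leave it alone.
- scope2: bystander: white pocket microscope, loose, upright, 50 mm diameter, 64 mm tall; origin: centre of its underside. Leave it alone.
- dish: bystander: round glass dish, loose, 90 mm diameter, 15 mm tall; origin: centre of its underside. Leave it alone.
Things that resemble listed ones, but are neither listed nor needed, are in the scene too. Leave any turquoise look-alike of the spacer1 alone.

How it is judged:
On the way, in this order (a step that is already met when the one before it is completed fails the run):
1. the bark chip lies in the waste tub, let go (x of chip in the frame of tub between -0.088 and 0.088 m and y of chip in the frame of tub between -0.073 and 0.073 m and z of chip in the frame of tub below 0.05 m and linear speed of chip below 0.05 m/s and contact force between the fingers and chip below 0.1 N), for 0.2 s.
2. at least two spacers stand square on the bed between jaw and specimen block ((((x of spacer1 in the frame of clamp between 0.005 and 0.1 m and y of spacer1 in the frame of clamp between -0.015 and 0.015 m and z of spacer1 in the frame of clamp between 0.007 and 0.013 m and angle between the x axis of spacer1 and the x axis of clamp, either way round below 0.12 rad and angle between the z axis of spacer1 and the z axis of clamp, either way round below 0.1 rad) and (x of spacer2 in the frame of clamp between 0.005 and 0.1 m and y of spacer2 in the frame of clamp between -0.015 and 0.015 m and z of spacer2 in the frame of clamp between 0.007 and 0.013 m and angle between the x axis of spacer2 and the x axis of clamp, either way round below 0.12 rad and angle between the z axis of spacer2 and the z axis of clamp, either way round below 0.1 rad)) or ((x of spacer1 in the frame of clamp between 0.005 and 0.1 m and y of spacer1 in the frame of clamp between -0.015 and 0.015 m and z of spacer1 in the frame of clamp between 0.007 and 0.013 m and angle between the x axis of spacer1 and the x axis of clamp, either way round below 0.12 rad and angle between the z axis of spacer1 and the z axis of clamp, either way round below 0.1 rad) and (x of spacer3 in the frame of clamp between 0.005 and 0.1 m and y of spacer3 in the frame of clamp between -0.015 and 0.015 m and z of spacer3 in the frame of clamp between 0.007 and 0.013 m and angle between the x axis of spacer3 and the x axis of clamp, either way round below 0.12 rad and angle between the z axis of spacer3 and the z axis of clamp, either way round below 0.1 rad)) or ((x of spacer2 in the frame of clamp between 0.005 and 0.1 m and y of spacer2 in the frame of clamp between -0.015 and 0.015 m and z of spacer2 in the frame of clamp between 0.007 and 0.013 m and angle between the x axis of spacer2 and the x axis of clamp, either way round below 0.12 rad and angle between the z axis of spacer2 and the z axis of clamp, either way round below 0.1 rad) and (x of spacer3 in the frame of clamp between 0.005 and 0.1 m and y of spacer3 in the frame of clamp between -0.015 and 0.015 m and z of spacer3 in the frame of clamp between 0.007 and 0.013 m and angle between the x axis of spacer3 and the x axis of clamp, either way round below 0.12 rad and angle between the z axis of spacer3 and the z axis of clamp, either way round below 0.1 rad)))), for 0.2 s.
At the end, for the whole second after the job is handed in: The robot presses the jaw (over 2 N), which is still and over 3 mm closed; two or more spacers upright on the bed, within 15 mm of its centre line and 0.12 rad of square, pressed over 2 N by jaw and specimen block; the block is in by over 3 of 10 mm; the chip lies in the tub (all of step 1 and (((x of spacer1 in the frame of clamp between 0.005 and 0.1 m and y of spacer1 in the frame of clamp between -0.015 and 0.015 m and z of spacer1 in the frame of clamp between 0.007 and 0.013 m and angle between the x axis of spacer1 and the x axis of clamp, either way round below 0.12 rad and angle between the z axis of spacer1 and the z axis of clamp, either way round below 0.1 rad) and (x of spacer2 in the frame of clamp between 0.005 and 0.1 m and y of spacer2 in the frame of clamp between -0.015 and 0.015 m and z of spacer2 in the frame of clamp between 0.007 and 0.013 m and angle between the x axis of spacer2 and the x axis of clamp, either way round below 0.12 rad and angle between the z axis of spacer2 and the z axis of clamp, either way round below 0.1 rad)) or ((x of spacer1 in the frame of clamp between 0.005 and 0.1 m and y of spacer1 in the frame of clamp between -0.015 and 0.015 m and z of spacer1 in the frame of clamp between 0.007 and 0.013 m and angle between the x axis of spacer1 and the x axis of clamp, either way round below 0.12 rad and angle between the z axis of spacer1 and the z axis of clamp, either way round below 0.1 rad) and (x of spacer3 in the frame of clamp between 0.005 and 0.1 m and y of spacer3 in the frame of clamp between -0.015 and 0.015 m and z of spacer3 in the frame of clamp between 0.007 and 0.013 m and angle between the x axis of spacer3 and the x axis of clamp, either way round below 0.12 rad and angle between the z axis of spacer3 and the z axis of clamp, either way round below 0.1 rad)) or ((x of spacer2 in the frame of clamp between 0.005 and 0.1 m and y of spacer2 in the frame of clamp between -0.015 and 0.015 m and z of spacer2 in the frame of clamp between 0.007 and 0.013 m and angle between the x axis of spacer2 and the x axis of clamp, either way round below 0.12 rad and angle between the z axis of spacer2 and the z axis of clamp, either way round below 0.1 rad) and (x of spacer3 in the frame of clamp between 0.005 and 0.1 m and y of spacer3 in the frame of clamp between -0.015 and 0.015 m and z of spacer3 in the frame of clamp between 0.007 and 0.013 m and angle between the x axis of spacer3 and the x axis of clamp, either way round below 0.12 rad and angle between the z axis of spacer3 and the z axis of clamp, either way round below 0.1 rad))) and x of specimen in the frame of mount above 0.003 m and x of jaw in the frame of clamp above 0.003 m and contact force between any of spacer1, spacer2, spacer3 and specimen above 2 N and contact force between any of spacer1, spacer2, spacer3 and jaw above 2 N and contact force between any of the fingers, the arm and jaw above 2 N and linear speed of jaw below 0.01 m/s); the arm keeps its last pose, push and grip.
It fails at once if a bystander was moved by more than 30 mm (distance of any of scope1, scope2, dish from where it was at the start of the episode above 0.03 m).
It also fails if it takes over 72 s, if anything falls off the work surface, if the arm or the gripper's body presses on something with over 40 N, if the wrist force passes 120 N, or if a joint passes its speed limit or range.

## Working session

There is one attempt and no reset: what is moved stays moved. The work goes in short steps, Python scripts to look and compute and a shell command to move; the robot and the scene stay as the last step left them, time stands still between calls to the robot, and variables do not carry over. Pictures are saved under pics/ and viewed, at most 12 in all, crops included, and the job is handed in when it is done.

```bash
mkdir -p pics; cat > h.py <<'E'
import numpy as np, cv2
from scipy.spatial.transform import Rotation as R
from rig import readout, vision, manip
def snap(n):
    s=readout.get_state(); im=vision.get_image(n); return s,im
def cam(n,s=None):
    p=vision.camera_params(n); K=np.array(p["intrinsics"]);d=np.array(p["dist"],float)
    if n=="wrist":
        q=np.array(s["ee_rot"]); T=np.eye(4); T[:3,:3]=R.from_quat(q[[1,2,3,0]]).as_matrix(); T[:3,3]=s["position"]
        M=T@np.array(p["hand_eye"]); return K,d,M[:3,:3],M[:3,3]
    r=R.from_rotvec(np.array(p["rvec"]).ravel()).as_matrix(); return K,d,r.T,-r.T@np.array(p["tvec"]).ravel()
def rays(c,uv):
    K,d,Rm,o=c; u=cv2.undistortPoints(np.array(uv,float).reshape(-1,1,2),K,d).reshape(-1,2)
    return o,np.c_[u,np.ones(len(u))]@Rm.T
def plane(c,uv,z):
    o,v=rays(c,uv); return o+v*((z-o[2])/v[:,2])[:,None]
def tri(c1,u1,c2,u2):
    o1,a=rays(c1,u1);o2,b=rays(c2,u2);out=[]
    for x,y in zip(a,b):
        t=np.linalg.lstsq(np.c_[x,-y],o2-o1,rcond=None)[0]; p,q=o1+x*t[0],o2+y*t[1]; out.append(np.r_[(p+q)/2,np.linalg.norm(p-q)])
    return np.array(out)
def proj(c,P):
    K,d,Rm,o=c; return cv2.projectPoints(np.array(P,float).reshape(-1,3),cv2.Rodrigues(Rm.T)[0],-Rm.T@o,K,d)[0].reshape(-1,2)
E
python3 - <<'E'
from h import *
for n in("top","side","wrist"):
    s,im=snap(n); cv2.imwrite(f"pics/{n}0.png",im); c=cam(n,s); print(n,c[3],c[2][:,2],c[2][:,0])
print(s)
E
```

```text
top [0.40918642 0.00369565 0.85580768] [ 0.21763024  0.01189542 -0.9759588 ] [ 0.03228455 -0.9994663  -0.00498277]
side [0.17130646 0.53140453 0.46146718] [ 0.50254683 -0.69011711 -0.52075431] [-0.81135118 -0.58449881 -0.0083904 ]
wrist [0.08739835 0.57475868 0.37313139] [ 0.3014373  -0.09081584 -0.94915122] [ 0.28452727  0.95866698 -0.0013644 ]
{'clock': 0.1, 'qpos': array([ 1.16002166e+00,  2.76530992e-01,  1.50600272e+00, -2.88722347e-06,
        1.36067921e+00, -1.21012271e-01]), 'qd': array([-0.00070715, -0.00143406, -0.00253735, -0.00133682, -0.0015717 ,
        0.00238816]), 'effort': array([ 3.74537398e-03, -4.17695582e+01, -2.46406692e+01,  1.70373614e-04,
        5.76220220e-03,  4.68399924e-05]), 'position': array([0.16409519, 0.55054453, 0.1934282 ]), 'ee_rot': array([-2.11518076e-04,  1.44374529e-01,  9.89522784e-01, -7.82035308e-04]), 'contact_force': array([ 0.35325453, -0.33842189, -0.39843609]), 'moment': array([-0.0021115 ,  0.01188305,  0.04360765]), 'gripper_force': 0.0, 'width': 0.08516782502151753}
```

View pics/top0.png

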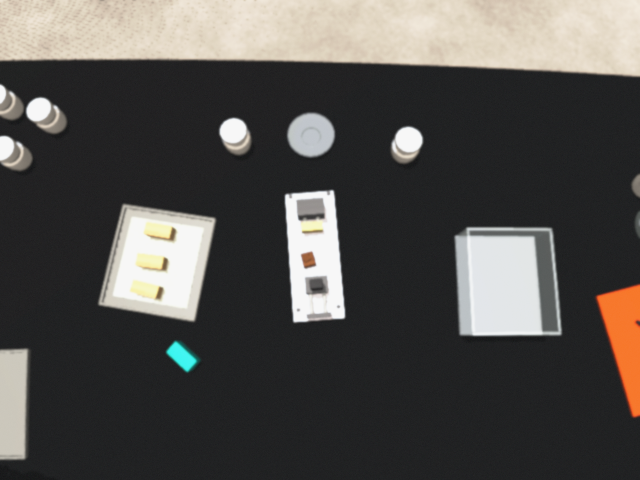

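View pics/side0.png

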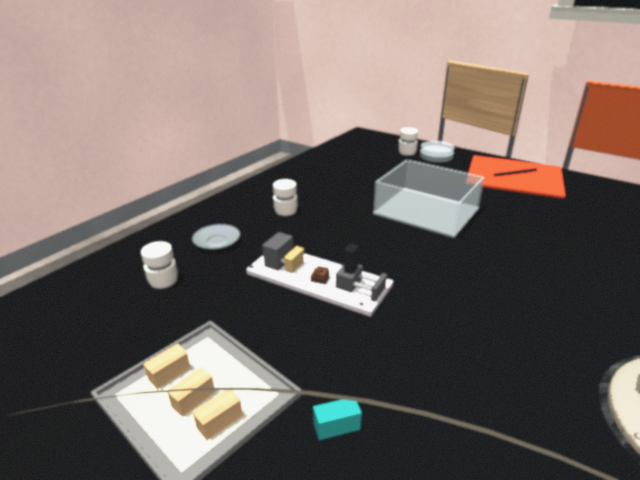

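The top view shows the white clamp bed with its mount end at (310,205) and jaw handle at (317,285), and the dark brown chip at (308,260). The tub is at (505,282), and the three wooden spacers in the tray are at (158,231), (151,262) and (146,290). Only these three are wooden and on white paper; the turquoise block at (182,356) is the look-alike, so I leave it alone. The dish is at (311,135), with scopes at (235,135) and (407,143).

```bash
cat > m.py <<'E'
from h import *
def blobs(m,amin):
    n,l,st,ce=cv2.connectedComponentsWithStats(m.astype(np.uint8)); 
    return [(ce[i],(l==i)) for i in range(1,n) if st[i,4]>=amin]
def wood(im):
    h=cv2.cvtColor(im,cv2.COLOR_BGR2HSV); return (h[...,0]>10)&(h[...,0]<32)&(h[...,1]>60)&(h[...,2]>90)
def brown(im):
    h=cv2.cvtColor(im,cv2.COLOR_BGR2HSV); return ((h[...,0]<14)|(h[...,0]>174))&(h[...,1]>100)&(h[...,2]>30)&(h[...,2]<150)
def rect(mask):
    c=max(cv2.findContours(mask.astype(np.uint8),cv2.RETR_EXTERNAL,cv2.CHAIN_APPROX_NONE)[0],key=cv2.contourArea); return cv2.boxPoints(cv2.minAreaRect(c))
E
python3 - <<'E'
from m import *
np.set_printoptions(precision=4,suppress=True)
t=cv2.imread("pics/top0.png"); s=cv2.imread("pics/side0.png"); ct=cam("top"); cs=cam("side")
for nm,f in(("wood",wood),("brown",brown)):
    for n,i in(("top",t),("side",s)):
        print(nm,n,[(c.round(1),int(m.sum())) for c,m in blobs(f(i),25) if c[1]>140])
hs=cv2.cvtColor(t,cv2.COLOR_BGR2HSV)
w=(t.min(2)>190); 
bed=np.zeros(w.shape,bool); bed[170:340,270:360]=(t.max(2)>60)[170:340,270:360]
b=rect(bed); print("bed px",b,plane(ct,b,.01))
tu=np.zeros(w.shape,bool); tu[210:350,445:570]=(t.max(2)>90)[210:350,445:570]
# chip and spacers triangulated, tub floor
print("tub floor",plane(ct,[[472,236],[541,236],[541,332],[472,332],[551,229],[560,334],[460,334],[457,236]],.0)[:, :2])
print("tub rim", plane(ct,[[551,229],[560,334],[460,334],[457,236]],.075)[:, :2])
for z in(.033,):
  for c,m in blobs(wood(t),25):
    r=rect(m);print(c,plane(ct,[c],z),plane(ct,r,z)[:,:2].tolist())
c=[c for c,m in blobs(brown(t),25)if 280<c[0]<340]; d=[c for c,m in blobs(brown(s),25)if 300<c[0]<340]
print(c,d,tri(ct,c,cs,d))
cr=t[180:330,270:370];cv2.imwrite("pics/c1.png",cv2.resize(np.hstack([cr,t[200:350,95:215][:, :]]),None,fx=3.5,fy=3.5))
E
```

```text
wood top [(array([161.6, 234.1]), 230), (array([312.3, 230.1]), 74), (array([308. , 259.5]), 110), (array([153.7, 264.4]), 218), (array([149.3, 292.5]), 186), (array([625.5, 337. ]), 2853)]
wood side [(array([293.5, 258. ]), 393), (array([319.8, 272.3]), 64), (array([166.8, 366.3]), 1156), (array([204.8, 404.7]), 2515)]
brown top [(array([614.7, 344.3]), 288)]
brown side [(array([480.4, 157.9]), 58), (array([515.4, 171.8]), 84), (array([530.3, 191. ]), 204), (array([320. , 274.6]), 169)]
bed px [[281.1517 192.8207]
 [335.1104 188.3242]
 [345.9793 318.7517]
 [292.0207 323.2483]] [[ 0.6608  0.0882  0.01  ]
 [ 0.6727 -0.0129  0.01  ]
 [ 0.432  -0.0383  0.01  ]
 [ 0.421   0.0571  0.01  ]]
tub floor [[ 0.5911 -0.2719]
 [ 0.5951 -0.4048]
 [ 0.417  -0.3937]
 [ 0.4147 -0.2662]
 [ 0.6093 -0.4255]
 [ 0.4139 -0.4294]
 [ 0.4107 -0.2442]
 [ 0.5902 -0.2435]]
tub rim [[ 0.5917 -0.3879]
 [ 0.4135 -0.3914]
 [ 0.4105 -0.2225]
 [ 0.5744 -0.2218]]
[161.5609 234.0609] [[0.5701 0.2991 0.033 ]] [[0.5662660241269175, 0.3323862800147851], [0.5904635828047466, 0.33111875509474903], [0.5828509648457194, 0.2741
[... 1316 characters left out ...]
^^^^^
  File "h.py", line 13, in rays
    K,d,Rm,o=c; u=cv2.undistortPoints(np.array(uv,float).reshape(-1,1,2),K,d).reshape(-1,2)
                  ~~~~~~~~~~~~~~~~~~~^^^^^^^^^^^^^^^^^^^^^^^^^^^^^^^^^^^^^^^^
cv2.error: OpenCV(4.12.0) /io/opencv/modules/calib3d/src/undistort.dispatch.cpp:347: error: (-215:Assertion failed) CV_IS_MAT(_src) && CV_IS_MAT(_dst) && (_src->rows == 1 || _src->cols == 1) && (_dst->rows == 1 || _dst->cols == 1) && _src->cols + _src->rows - 1 == _dst->rows + _dst->cols - 1 && (CV_MAT_TYPE(_src->type) == CV_32FC2 || CV_MAT_TYPE(_src->type) == CV_64FC2) && (CV_MAT_TYPE(_dst->type) == CV_32FC2 || CV_MAT_TYPE(_dst->type) == CV_64FC2) in function 'cvUndistortPointsInternal'
```

```bash
python3 -m handwheel '[[[-42,-33,0],[0,0,0],-1],[[-42,-33,0],[0,0,0],-1],[[-42,-33,0],[0,0,0],-1],[[-42,-33,0],[0,0,0],-1],[[-42,-33,0],[0,0,0],-1],[[-42,-33,0],[0,0,0],-1],[[-42,-33,0],[0,0,0],-1],[[-42,-33,0],[0,0,0],-1],[[-42,-33,0],[0,0,0],-1],[[-42,-33,0],[0,0,0],-1],[[-42,-33,0],[0,0,0],-1],[[-40,-30,0],[0,0,0],-1],[[0,0,0],[0,0,-1],-1],[[0,0,0],[0,0,-1],-1],[[0,0,0],[0,0,-1],-1],[[0,0,0],[0,0,-0.5],-1],[[0,0,0],[0,0,0],-1]]'
python3 - <<'E'
from m import *
s,im=snap("wrist"); cv2.imwrite("pics/w1.png",im); np.save("w1.npy",s,allow_pickle=True); print(s["position"],s["ee_rot"],s["clock"])
print([(c.round(1),int(m.sum())) for c,m in blobs(wood(im),50)],[(c.round(1),int(m.sum())) for c,m in blobs(brown(im),50)])
E
```

```text
clock: 2.28
position: [0.5329, 0.031, 0.1939]
ee_rot: [-0.0, -0.038, 0.999, 0.0]
contact_force: [0.4, 0.3, -0.9]
width: 0.0854
gripper_force: 0.0
[0.53286629 0.03099624 0.19391446] [-3.12762817e-04 -3.80067490e-02  9.99277430e-01  8.15504739e-05] 2.275
[(array([329.2, 198.6]), 478), (array([635.7, 210. ]), 163), (array([621.5, 265.2]), 1167), (array([318.8, 262.2]), 1146)] [(array([329.1, 196.1]), 852)]
```

View pics/w1.png

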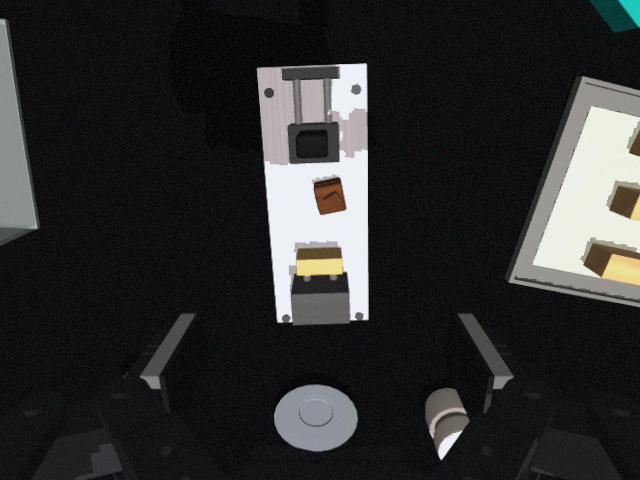

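The wrist view shows the bed from (258,68) to (368,322), with the jaw at rows 123–162 and its handle at (312,143). The chip is at (330,197). The specimen's front face spans rows 248–262, with its bright top below that.

```bash
python3 - <<'E'
from m import *
np.set_printoptions(precision=4,suppress=True)
s=np.load("w1.npy",allow_pickle=True).item(); im=cv2.imread("pics/w1.png"); c=cam("wrist",s); print(c[3])
print("bed",plane(c,[[258,68],[367,65],[368,320],[277,323]],.01)[:,:2])
print("jaw top edge front/back",plane(c,[[289,162],[339,162],[289,124],[339,124]],.04)[:,:2], "handle top",plane(c,[[312,143]],.083))
print("specimen foot",plane(c,[[297,249],[341,248]],.01)[:,:2],"top front",plane(c,[[297,262],[342,262]],.04)[:,:2])
m=(wood(im)|brown(im))&(np.add.outer(abs(np.arange(480)-197),abs(np.arange(640)-330))<60)
r=rect(m);print("chip rect px",r.tolist(),m.sum()); print(plane(c,r,.032)[:,:2])
hs=cv2.cvtColor(im,cv2.COLOR_BGR2HSV); 
mt=m&(hs[...,2]>75); r2=rect(mt); print(r2.tolist(),plane(c,r2,.032)[:,:2],mt.sum())
t=cv2.imread("pics/top0.png"); sd=cv2.imread("pics/side0.png"); ct=cam("top");cs=cam("side")
f=lambda i,x,y,k:[cc for cc,mm in blobs(wood(i)|brown(i),20) if abs(cc[0]-x)<k and abs(cc[1]-y)<k][:1]
a,b,w=f(t,308,260,15),f(sd,320,274,15),[np.array(cv2.minAreaRect(np.argwhere(m)[:,::-1].astype(np.float32))[0])]
print(a,b,w,"tri",tri(ct,a,cs,b),tri(c,w,ct,a),tri(c,w,cs,b))
# spacer heights from top+side: same top corner
cv2.imwrite("pics/c2.png",np.hstack([cv2.resize(im[55:335,240:390],None,fx=2,fy=2),cv2.resize(sd[330:470,110:290],(0,0),fx=2.7,fy=4)[:560]])[:, :800])
E
```

```text
[0.453  0.0256 0.3737]
bed [[ 0.4358 -0.0312]
 [ 0.4268  0.0569]
 [ 0.659   0.083 ]
 [ 0.6692 -0.0061]]
jaw top edge front/back [[ 0.5055  0.0002]
 [ 0.5025  0.0398]
 [ 0.4762 -0.0013]
 [ 0.4732  0.0373]] handle top [[0.4846 0.0185 0.083 ]]
specimen foot [[0.59   0.0093]
 [0.5859 0.0498]] top front [[0.5906 0.0113]
 [0.5876 0.0498]]
chip rect px [[312.576904296875, 182.88462829589844], [339.1153564453125, 177.5769500732422], [345.42303466796875, 209.1154022216797], [318.88458251953125, 214.42308044433594]] 917
[[0.5225 0.0199]
 [0.5164 0.0413]
 [0.5428 0.049 ]
 [0.5491 0.027 ]]
[[313.576904296875, 187.88461303710938], [340.1153564453125, 182.57693481445312], [345.42303466796875, 209.11538696289062], [318.88458251953125, 214.42306518554688]] [[0.5267 0.021 ]
 [0.5205 0.0425]
 [0.5428 0.049 ]
 [0.5491 0.027 ]] 775
[array([308.0789, 259.7368])] [array([320.0237, 274.5562])] [array([332.0204, 217.2731])] tri [[0.5342 0.0327 0.0222 0.0009]] [[0.512  0.0303 0.1675 0.0058]] [[0.5443 0.0347 0.023  0.0189]]
```

View pics/c2.png

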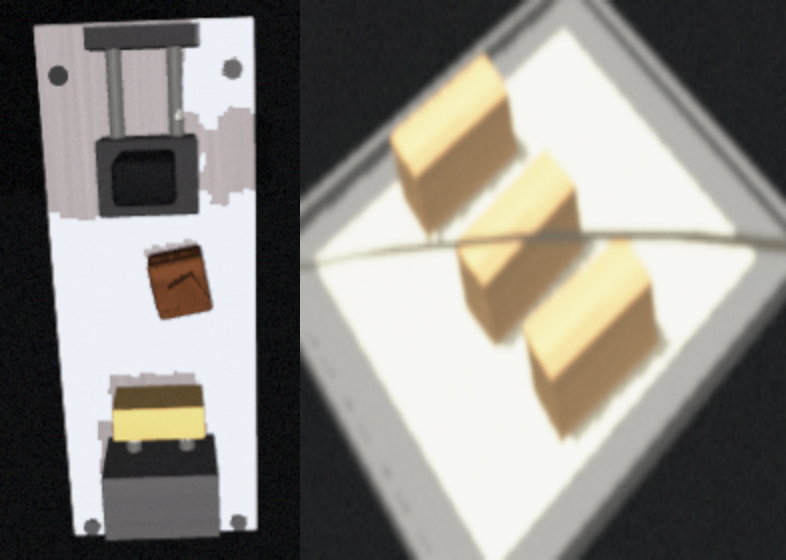

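```bash
python3 -m handwheel '[[[-1,2,45],[0,0,-1],-1],[[0,0,45],[0,0,-0.95],-1],[[0,0,45],[0,0,0],-1],[[0,0,30],[0,0,0],-1],[[0,0,16],[0,0,0],-1],[[0,0,0],[0,0,0],-1],[[0,0,0],[0,0,0],1],[[0,0,0],[0,0,0],1],[[0,0,0],[0,0,0],1],[[0,0,0],[0,0,0],1],[[0,0,0],[0,0,0],1],[[0,0,0],[0,0,0],1]]' 30
```

```text
clock: 3.82
position: [0.5339, 0.0331, 0.0132]
ee_rot: [0.0, -0.14, 0.99, 0.0]
contact_force: [0.1, 0.3, -0.2]
width: -0.0001
gripper_force: 0.0
```

```bash
python3 -m handwheel '[[[0,0,-20],[0,0,0],1],[[0,0,-50],[0,0,0],-1],[[0,0,-50],[0,0,0],-1],[[0,0,-50],[0,0,0],-1],[[0,0,0],[0,0,0],-1]]'
python3 - <<'E'
from m import *
s,im=snap("wrist"); s2,i2=snap("side"); cv2.imwrite("pics/w2.png",im); np.save("w2.npy",s,allow_pickle=True)
cv2.imwrite("pics/c3.png",np.hstack([cv2.resize(im[55:335,220:420],None,fx=2,fy=2),cv2.resize(i2[220:320,240:400],None,fx=2.5,fy=5.6)[:560]]))
E
```

```text
clock: 4.45
position: [0.537, 0.0329, 0.1877]
ee_rot: [0.005, -0.14, 0.99, -0.001]
contact_force: [0.0, 0.4, -0.3]
width: 0.0721
gripper_force: 0.0
```

View pics/c3.png

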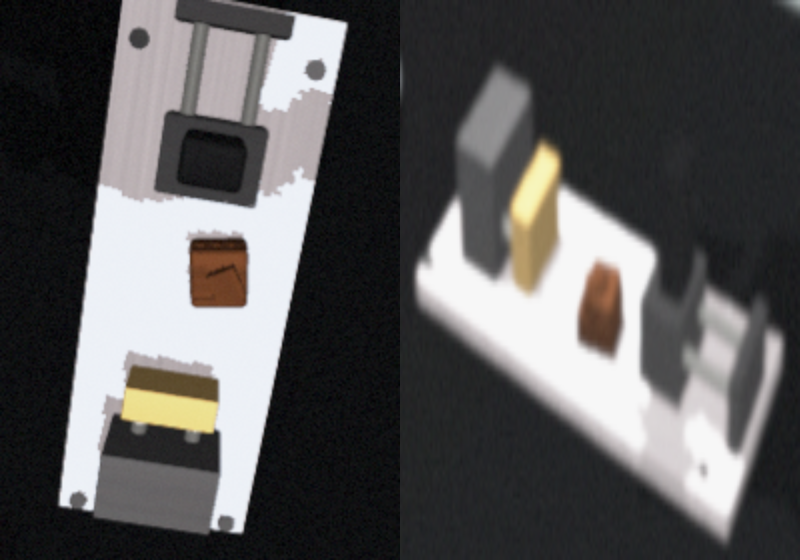

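```bash
python3 - <<'E'
from m import *
np.set_printoptions(precision=4,suppress=True)
p=None
def chipm(im):
    hs=cv2.cvtColor(im,cv2.COLOR_BGR2HSV); m=((hs[...,0]<16)|(hs[...,0]>172))&(hs[...,1]>110)&(hs[...,2]<180)
    return m
def big(m,x,y,k=25):
    return max([b for b in blobs(m,20) if abs(b[0][0]-x)<k and abs(b[0][1]-y)<k],key=lambda b:b[1].sum())
C=[]
for f in("w1","w2"):
    s=np.load(f+".npy",allow_pickle=True).item(); im=cv2.imread(f"pics/{f}.png"); c=cam("wrist",s)
    ce,m=big(chipm(im),329,193); r=rect(m); print(f,s["position"],ce,m.sum(),"rect",r.tolist()); print(plane(c,r,.032)[:,:2],plane(c,[ce],.03),plane(c,[ce],.02)); C.append((c,r,ce))
    # fingertips visible: project TCP
    print("tcp px",proj(c,[s["position"]]))
_,im=snap("side"); t_s,ti=snap("top"); 
cs=cam("side");ct=cam("top")
ce,m=big(chipm(im),320,274,20); ce2=[b[0] for b in blobs(chipm(ti)|wood(ti),20) if abs(b[0][0]-308)<10 and abs(b[0][1]-260)<14]
print(ce,ce2); 
c,r,cw=C[1]; print("w2-side",tri(c,[cw],cs,[ce])); print("w1-w2",tri(C[0][0],[C[0][2]],c,[cw]))
if ce2: print("top-side",tri(ct,ce2[:1],cs,[ce]))
print([o[3] for o in(cs,ct)])
E
```

```text
w1 [0.5329 0.031  0.1939] [329.1317 195.9324] 858 rect [[312.5384826660156, 182.69227600097656], [339.0769348144531, 177.3845977783203], [345.4230651855469, 209.11537170410156], [318.8846130371094, 214.4230499267578]]
[[0.5225 0.0196]
 [0.5164 0.0411]
 [0.5429 0.0488]
 [0.5493 0.0268]] [[0.5331 0.0343 0.03  ]] [[0.5354 0.0345 0.02  ]]
tcp px [[324.6993 275.0914]]
w2 [0.537  0.0329 0.1877] [328.8356 190.9754] 894 rect [[315.0, 175.0], [342.0, 175.0], [342.0, 207.0], [315.0, 207.0]]
[[0.5229 0.0196]
 [0.5169 0.0405]
 [0.5424 0.0483]
 [0.5486 0.0269]] [[0.5329 0.0342 0.03  ]] [[0.5351 0.0349 0.02  ]]
tcp px [[324.6993 275.0914]]
[320.0194 274.4516] [array([308.0538, 259.4154])]
w2-side [[0.5339 0.0344 0.0237 0.0008]]
w1-w2 [[0.5331 0.0342 0.0295 0.0002]]
top-side [[0.5345 0.0326 0.0222 0.0004]]
[array([0.1713, 0.5314, 0.4615]), array([0.4092, 0.0037, 0.8558])]
```

```bash
python3 -m handwheel '[[[0,0,40],[0,0,0],1],[[0,0,40],[0,0,0],1],[[0,0,30],[0,0,0],1],[[0,0,0],[0,0,0],1],[[0,0,0],[0,0,0],1]]'
python3 - <<'E'
from m import *
s,im=snap("wrist"); s2,i2=snap("side"); print(s["position"])
a=im.copy()
for z in (0,-.019):
    q=np.array(s["ee_rot"]);P=s["position"]+R.from_quat(q[[1,2,3,0]]).as_matrix()@[0,0,z]
    cv2.circle(a,tuple(int(v) for v in proj(cam("wrist",s),[P])[0]),3,(0,255,0),1); cv2.circle(i2,tuple(int(v) for v in proj(cam("side"),[P])[0]),2,(0,255,0),-1)
cv2.imwrite("pics/c4.png",np.hstack([a[60:460,200:480],cv2.resize(i2[140:340,200:440],None,fx=2,fy=2)]))
E
```

```text
clock: 5.28
position: [0.5342, 0.033, 0.0733]
ee_rot: [-0.0, -0.14, 0.99, 0.0]
contact_force: [1.1, -0.0, 0.4]
width: 0.0001
gripper_force: 0.0
[0.53424823 0.03304415 0.07333833]
```

View pics/c4.png

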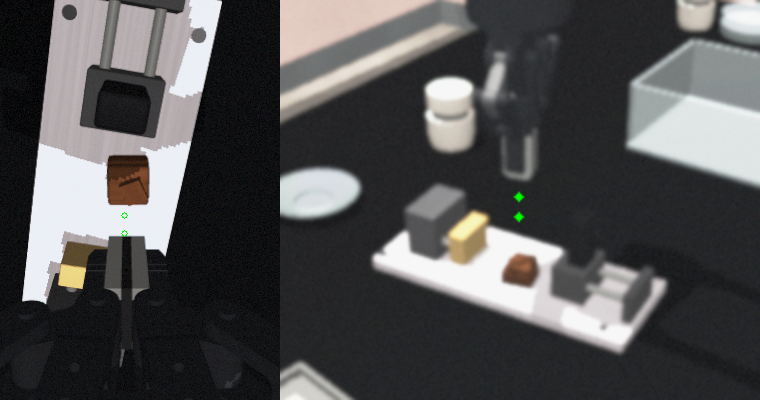

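The side view shows the shut fingertips at about (319,230), well above the projected TCP at (319,248). So the real fingers end short of the reported TCP. I'll triangulate the tip to measure by how much.

```bash
python3 - <<'E'
from m import *
np.set_printoptions(precision=4,suppress=True)
s=__import__("rig").readout.get_state(); c=cam("wrist",s); cs=cam("side")
print(s["position"],tri(c,[[325,297]],cs,[[319,229.5]]))
for dz in(.02,.025,.03,.035,.04): print(dz,proj(c,[s["position"]+[0,0,dz]]),proj(cs,[s["position"]+[0,0,dz]]))
E
```

```text
[0.535  0.033  0.0743] [[0.5328 0.0328 0.107  0.0056]]
0.02 [[324.514  294.5262]] [[319.3616 237.0568]]
0.025 [[324.4617 300.0495]] [[319.3332 234.3134]]
0.03 [[324.4063 305.8833]] [[319.3046 231.55  ]]
0.035 [[324.3478 312.0542]] [[319.2757 228.7664]]
0.04 [[324.2859 318.5919]] [[319.2466 225.9623]]
```

The real fingertips sit about 31 mm above the reported TCP, so the fingers closed above the chip. I'll allow for this offset and grip lower.

```bash
python3 -m handwheel '[[[0,1,0],[0,0,0],-1],[[0,0,0],[0,0,0],-1],[[0,0,0],[0,0,0],-1],[[0,0,0],[0,0,0],-1],[[0,0,30],[0,0,0],-1],[[0,0,30],[0,0,0],-1],[[0,0,18],[0,0,0],-1],[[0,0,10],[0,0,0],-1],[[0,0,0],[0,0,0],-1]]' 30; python3 -m handwheel '[[[0,0,0],[0,0,0],1],[[0,0,0],[0,0,0],1],[[0,0,0],[0,0,0],1],[[0,0,0],[0,0,0],1],[[0,0,0],[0,0,0],1]]' 30
```

```text
clock: 6.5
position: [0.5334, 0.034, -0.0152]
ee_rot: [-0.001, -0.14, 0.99, 0.0]
contact_force: [0.2, -0.4, -0.1]
width: 0.0854
gripper_force: 0.0
clock: 7.12
position: [0.5341, 0.034, -0.0142]
ee_rot: [0.001, -0.14, 0.99, -0.0]
contact_force: [-0.7, 0.7, 5.3]
width: 0.0229
gripper_force: 30.6
```

```bash
python3 -m handwheel '[[[0,0,-40],[0,0,0],1],[[0,0,-50],[0,0,0],1],[[0,0,-50],[0,0,0],1],[[0,0,-30],[0,0,0],1],[[19,-47,0],[0,0,0],1],[[19,-47,0],[0,0,0],1],[[19,-47,0],[0,0,0],1],[[19,-47,0],[0,0,0],1],[[19,-47,0],[0,0,0],1],[[19,-47,0],[0,0,0],1],[[17,-47,0],[0,0,0],1],[[0,0,0],[0,0,1],1],[[0,0,40],[0,0,1],1],[[0,0,40],[0,0,0.7],1],[[0,0,40],[0,0,0],1],[[0,0,0],[0,0,0],1]]'
python3 - <<'E'
from m import *
s,im=snap("top"); print(s["width"])
cv2.imwrite("pics/c5.png",cv2.resize(im[200:360,400:600],None,fx=3,fy=3))
E
```

```text
clock: 9.12
position: [0.4963, -0.3163, 0.0319]
ee_rot: [-0.003, 0.001, 1.0, 0.003]
contact_force: [-0.2, 0.7, -0.2]
width: 0.0236
gripper_force: 30.1
0.023575682974004197
```

View pics/c5.png

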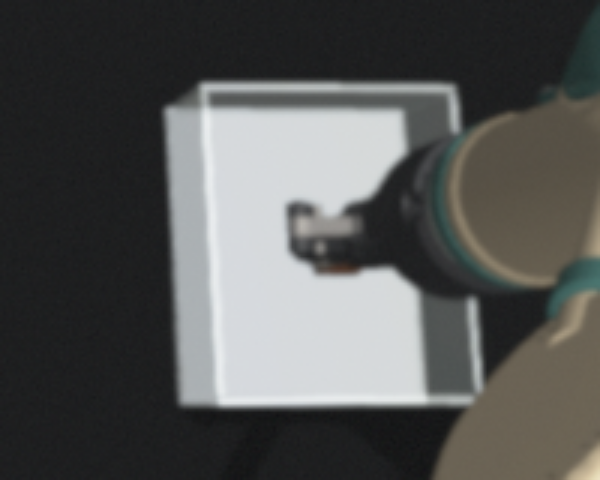

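```bash
python3 -m handwheel '[[[0,0,15],[0,0,0],1],[[0,0,0],[0,0,0],0],[[0,0,0],[0,0,0],0],[[0,0,0],[0,0,0],0],[[0,0,0],[0,0,0],0],[[0,0,-60],[0,0,0],0],[[0,0,-60],[0,0,0],0],[[0,0,-60],[0,0,0],0],[[-2,62,0],[0,0,0],-1],[[-2,62,0],[0,0,0],-1],[[-2,62,0],[0,0,0],-1],[[-2,62,0],[0,0,0],-1],[[-2,62,0],[0,0,0],-1],[[-2,62,0],[0,0,0],-1],[[0,62,0],[0,0,0],-1],[[0,62,0],[0,0,0],-1],[[0,62,0],[0,0,0],-1],[[0,62,0],[0,0,0],-1],[[0,0,0],[0,0,0],-1],[[0,0,0],[0,0,0],-1]]'
python3 - <<'E'
from m import *
np.set_printoptions(precision=4,suppress=True)
s,im=snap("wrist"); cv2.imwrite("pics/w3.png",im); np.save("w3.npy",s,allow_pickle=True); print(s["position"],s["ee_rot"])
s2,i2=snap("side");_,ti=snap("top"); cv2.imwrite("pics/top3.png",ti);cv2.imwrite("pics/side3.png",i2)
v=np.hstack([im,np.zeros((480,160,3),np.uint8)]); v[:160,640:]=cv2.resize(ti[215:345,440:570],(160,160)); cv2.imwrite("pics/c6.png",v)
c=cam("wrist",s)
for ce,m in blobs(wood(im),150): r=rect(m); print(ce,m.sum(),r.tolist(),plane(c,r,.033)[:,:2].tolist())
E
```

```text
clock: 11.68
position: [0.5118, 0.3013, 0.2]
ee_rot: [-0.0, 0.0, 1.0, -0.0]
contact_force: [-0.3, -0.9, -0.1]
width: 0.0854
gripper_force: 0.0
[0.5118 0.3013 0.2   ] [-0.0002  0.0004  1.     -0.0005]
[353.1228 145.5393] 1906 [[320.0341491699219, 154.50729370117188], [326.6341247558594, 123.70730590820312], [386.5951232910156, 136.55609130859375], [379.9951477050781, 167.3560791015625]] [[0.47799405116925664, 0.2970645897260802], [0.45337314788196503, 0.3024692161961691], [0.46343763499055496, 0.3511403093269687], [0.4885210390583244, 0.34675731447108527]]
[347.2976 203.0879] 1922 [[317.0113830566406, 217.20095825195312], [319.8922424316406, 183.59075927734375], [378.2350158691406, 188.59158325195312], [375.3541564941406, 222.2017822265625]] [[0.5315675963954127, 0.2942415035257953], [0.5022340291831775, 0.29684647245110907], [0.5064573224840604, 0.34598358893318854], [0.5360252890961744, 0.3446416586451523]]
[336.4486 263.0755] 1935 [[306.8104553222656, 277.0782470703125], [311.3512268066406, 241.66038513183594], [367.0763244628906, 248.80462646484375], [362.5355529785156, 284.22247314453125]] [[0.5878136726996013, 0.28465666713352844], [0.553889629327776, 0.28912930441588763], [0.5605452745232201, 0.33824457598001684], [0.5948744352654431, 0.33520028703180704]]
[ 30.5998 281.0647] 927 [[4.741578102111816, 269.7865295410156], [60.946075439453125, 264.4337463378906], [63.35057067871094, 289.6809387207031], [7.1460723876953125, 295.0337219238281]] [[0.5816462665455435, 0.006737847515362494], [0.5760701216034635, 0.06133743939752612], [0.6013678375079253, 0.058410352054155956], [0.6073818723705515, 0.002586148590370374]]
```

View pics/c6.png

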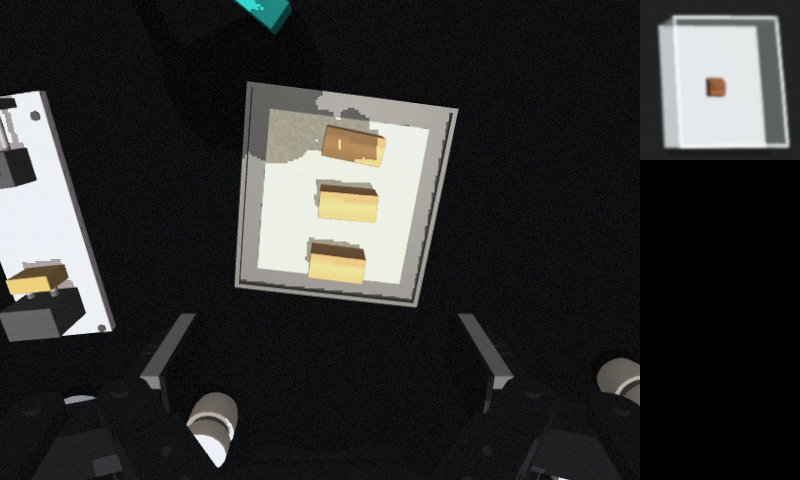

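Chip lies in the tub (brown at (716,87) in the inset). The wrist view shows the three spacers at (353,146), (347,203) and (336,263), all wooden and on the paper, with the turquoise look-alike at (265,12). I'll cross-check my spacer estimates against the top and side cameras.

```bash
python3 - <<'E'
from m import *
np.set_printoptions(precision=1,suppress=True)
ti=cv2.imread("pics/top3.png"); si=cv2.imread("pics/side0.png"); s=np.load("w3.npy",allow_pickle=True).item(); wi=cv2.imread("pics/w3.png")
bb=lambda p:np.r_[p.min(0),p.max(0)]
for nm,x,y,a in(("s1",.4716,.3244,-11.9),("s2",.5218,.3205,-5),("s3",.5795,.3117,-8)):
    a=np.radians(a);P=[]
    for i in(-12,12):
        for j in(-25,25):
            for z in(3,33): P.append([x+(i*np.cos(a)-j*np.sin(a))/1e3,y+(i*np.sin(a)+j*np.cos(a))/1e3,z/1e3])
    for n,im,c in(("top",ti,cam("top")),("side",si,cam("side")),("wrist",wi,cam("wrist",s))):
        p=proj(c,P); ctr=p.mean(0)
        b=min(blobs(wood(im),150),key=lambda b:np.hypot(*(b[0]-ctr))); q=np.argwhere(b[1])[:,::-1]
        print(nm,n,"pred",bb(p),"seen",bb(q))
E
```

```text
s1 top pred [126.9 278.1 162.8 299.3] seen [131 281 162 298]
s1 side pred [190.  389.4 241.9 443.9] seen [168 369 242 439]
s1 wrist pred [320.5 123.1 386.8 167.3] seen [322 125 385 166]
s2 top pred [132.5 251.8 167.2 270.5] seen [137 257 167 269]
s2 side pred [164.5 368.1 214.5 420.2] seen [168 369 242 439]
s2 wrist pred [317.4 182.9 378.5 222.1] seen [318 184 377 222]
s3 top pred [140.6 220.2 175.  240.6] seen [143 227 175 240]
s3 side pred [140.7 345.1 189.4 392.4] seen [143 343 190 388]
s3 wrist pred [307.5 241.3 366.6 284.2] seen [308 242 365 283]
```

```bash
python3 -m handwheel '[[[40,23,0],[0,0,0],-1],[[0,0,50],[0,0,1],-1],[[0,0,50],[0,0,0.98],-1],[[0,0,50],[0,0,0],-1],[[0,0,40],[0,0,0],-1],[[0,0,20],[0,0,0],-1],[[0,0,8],[0,0,0],-1],[[0,0,0],[0,0,0],-1]]'; python3 -m handwheel '[[[0,0,0],[0,0,0],1],[[0,0,0],[0,0,0],1],[[0,0,0],[0,0,0],1],[[0,0,0],[0,0,0],1]]' 40
```

```text
clock: 12.82
position: [0.4727, 0.324, -0.0175]
ee_rot: [0.0, 0.105, 0.994, 0.0]
contact_force: [-0.6, 0.6, -0.2]
width: 0.0856
gripper_force: 0.0
clock: 13.32
position: [0.4731, 0.3251, -0.0165]
ee_rot: [0.001, 0.104, 0.995, 0.001]
contact_force: [-0.2, -0.1, 7.3]
width: 0.0488
gripper_force: 42.1
```

```bash
python3 -m handwheel '[[[0,0,-20],[0,0,0],1],[[0,0,-50],[0,0,0],1],[[0,0,-50],[0,0,0],1],[[0,0,-30],[0,0,0],1],[[-27,-45,0],[0,0,0],1],[[-27,-45,0],[0,0,0],1],[[-27,-45,0],[0,0,0],1],[[-27,-45,0],[0,0,0],1],[[-27,-45,0],[0,0,0],1],[[-26,-44,0],[0,0,0],1],[[0,0,0],[0,0,-1],1],[[0,0,0],[0,0,-1],1],[[0,0,40],[0,0,-0.98],1],[[0,0,40],[0,0,0],1],[[0,0,20],[0,0,0],1],[[0,0,0],[0,0,0],1],[[0,0,0],[0,0,0],1]]'
python3 - <<'E'
from m import *
np.set_printoptions(precision=4,suppress=True)
s,im=snap("wrist"); cv2.imwrite("pics/w4.png",im); np.save("w4.npy",s,allow_pickle=True)
c=cam("wrist",s); print(s["position"],s["ee_rot"])
for ce,m in blobs(wood(im),150): r=rect(m); print(ce,m.sum(),r.tolist())
# side check of held block bottom
_,i2=snap("side"); cv2.imwrite("pics/side4.png",i2)
for ce,m in blobs(wood(i2),100): q=np.argwhere(m)[:,::-1]; print("side",ce,m.sum(),q.min(0),q.max(0))
cv2.imwrite("pics/c7.png",np.hstack([im[100:480,160:500],cv2.resize(i2[180:340,220:400],None,fx=2.375,fy=2.375)]))
E
```

```text
clock: 15.45
position: [0.5746, 0.0281, 0.0331]
ee_rot: [0.001, -0.052, 0.999, -0.0]
contact_force: [-0.3, -0.1, -0.3]
width: 0.0486
gripper_force: 41.6
[0.5746 0.0281 0.0331] [ 0.0008 -0.0515  0.9987 -0.    ]
[326.1877 314.1976] 12023 [[256.0, 269.0], [397.0, 269.0], [397.0, 358.0], [256.0, 358.0]]
side [483.6112  96.2128] 4802 [442  60] [528 135]
side [300.4633 247.8392] 790 [284 225] [316 271]
side [166.8037 366.0159] 1192 [143 343] [190 388]
side [191.1811 392.6957] 1193 [168 369] [214 415]
```

View pics/c7.png

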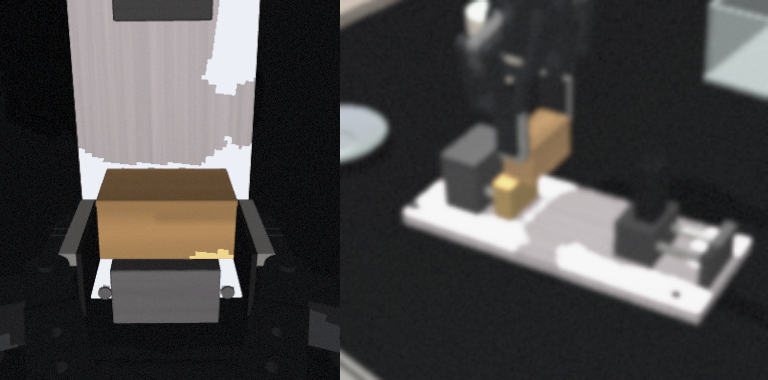

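Held spacer is square between the pads (front bottom edge row 269, far top edge row 358), and the mount is visible beyond it. Now I'll compute its place in the clamp frame.

```bash
python3 - <<'E'
from m import *
np.set_printoptions(precision=4,suppress=True)
s=np.load("w4.npy",allow_pickle=True).item(); c=cam("wrist",s)
O=np.array([.5054,.0212]);a=.105;A=np.array([[np.cos(a),np.sin(a)],[-np.sin(a),np.cos(a)]])
f=lambda uv,z:(plane(c,uv,z)[:,:2]-O)@A.T*1e3
print("held bottom near edge",f([[257,300-31],[397,269]],.0526)); print("top near",f([[258,300],[396,300]],.0826)); print("top far",f([[258,358],[396,358]],.0826))
print("tcp",A@(s["position"][:2]-O)*1e3)
print("mount wall top front/back", f([[270,368],[381,368]],.055), "bed sides",f([[228,200],[410,200]],.01))
E
```

```text
held bottom near edge [[ 57.9919 -28.1975]
 [ 58.0327  29.8956]]
top near [[ 56.7444 -23.0945]
 [ 56.7789  24.6821]]
top far [[ 80.362  -24.3866]
 [ 80.4001  25.9724]]
tcp [69.5899 -0.3583]
mount wall top front/back [[104.9545 -24.6045]
 [104.9874  24.9478]] bed sides [[ 39.0663 -48.3414]
 [ 39.1371  42.2148]]
```

```bash
python3 -m handwheel '[[[3,0,10],[0,0,0],1],[[0,0,15],[0,0,0],1],[[0,0,10],[0,0,0],1],[[0,0,6],[0,0,0],1],[[0,0,0],[0,0,0],1]]'; python3 -m handwheel '[[[-3,0,0],[0,0,0],1],[[-3,0,0],[0,0,0],1],[[0,0,0],[0,0,0],1]]'
```

```text
clock: 16.18
position: [0.5709, 0.0278, -0.0091]
ee_rot: [-0.0, -0.051, 0.999, 0.0]
contact_force: [-0.1, 0.0, -1.1]
width: 0.049
gripper_force: 41.6
clock: 16.55
position: [0.5759, 0.0283, -0.0091]
ee_rot: [-0.001, -0.052, 0.999, 0.0]
contact_force: [-2.3, -1.6, 1.0]
width: 0.0485
gripper_force: 41.7
```

```bash
python3 -m handwheel '[[[0,0,0],[0,0,0],-1],[[0,0,0],[0,0,0],-1],[[0,0,0],[0,0,0],-1],[[0,0,0],[0,0,0],-1],[[0,0,-40],[0,0,0],-1],[[0,0,-60],[0,0,0],-1],[[0,0,-60],[0,0,0],-1],[[4,49,0],[0,0,0],-1],[[4,49,0],[0,0,0],-1],[[4,49,0],[0,0,0],-1],[[4,49,0],[0,0,0],-1],[[4,50,0],[0,0,0],-1],[[4,50,0],[0,0,0],-1],[[0,0,40],[0,0,1],-1],[[0,0,50],[0,0,0.83],-1],[[0,0,40],[0,0,0],-1],[[0,0,28],[0,0,0],-1],[[0,0,11],[0,0,0],-1],[[0,0,0],[0,0,0],-1]]'; python3 -m handwheel '[[[0,0,0],[0,0,0],1],[[0,0,0],[0,0,0],1],[[0,0,0],[0,0,0],1],[[0,0,0],[0,0,0],1]]' 40
```

```text
clock: 18.92
position: [0.5224, 0.3203, -0.018]
ee_rot: [-0.0, 0.044, 0.999, -0.0]
contact_force: [0.7, 0.6, 0.2]
width: 0.0856
gripper_force: 0.0
clock: 19.42
position: [0.5237, 0.3209, -0.0162]
ee_rot: [0.001, 0.044, 0.999, 0.001]
contact_force: [-0.1, -0.6, 6.4]
width: 0.0489
gripper_force: 42.2
```

```bash
python3 -m handwheel '[[[0,0,-20],[0,0,0],1],[[0,0,-50],[0,0,0],1],[[0,0,-60],[0,0,0],1],[[0,0,-30],[0,0,0],1],[[-8,-49,0],[0,0,0],1],[[-8,-49,0],[0,0,0],1],[[-8,-49,0],[0,0,0],1],[[-9,-48,0],[0,0,0],1],[[-9,-48,0],[0,0,0],1],[[-9,-48,0],[0,0,0],1],[[0,0,0],[0,0,-1],1],[[0,0,30],[0,0,-0.84],1],[[0,0,50],[0,0,0],1],[[0,0,35],[0,0,0],1],[[0,0,0],[0,0,0],1],[[0,0,0],[0,0,0],1]]'
python3 - <<'E'
from m import *
np.set_printoptions(precision=1,suppress=True)
s,im=snap("wrist"); cv2.imwrite("pics/w5.png",im)
_,i2=snap("side"); cv2.imwrite("pics/side5.png",i2)
c=cam("wrist",s)
O=np.array([.5054,.0212]);a=.105;A=np.array([[np.cos(a),np.sin(a)],[-np.sin(a),np.cos(a)]])
W=lambda x,y,z:[*(O+A.T@np.array([x,y])/1e3),z/1e3]
# predicted near top edge of placed s1 (57) and its bottom
print(proj(c,[W(57,-25,40),W(57,25,40),W(57,-25,10),W(57,25,10)]),A@(s["position"][:2]-O)*1e3)
for ce,m in blobs(wood(im),150): q=np.argwhere(m)[:,::-1]; print(ce,m.sum(),q.min(0),q.max(0))
for ce,m in blobs(wood(i2),100): q=np.argwhere(m)[:,::-1]; print("side",ce,m.sum(),q.min(0),q.max(0))
P=[W(x,y,z) for x in(57,81) for y in(-25,25) for z in(10,40)]; p=proj(cam("side"),P); print("s1 pred side",p.min(0),p.max(0))
E
```

```text
clock: 21.42
position: [0.5487, 0.026, 0.0284]
ee_rot: [0.001, -0.052, 0.999, -0.0]
contact_force: [-0.0, 0.1, 0.5]
width: 0.0486
gripper_force: 41.7
[[268.6 313.1]
 [379.1 313.1]
 [276.1 284.4]
 [372.3 284.5]] [43.6  0.2]
[325.7 322. ] 14314 [256 267] [397 384]
side [483.7  96.2] 4818 [442  60] [528 135]
side [306.8 255.5] 1106 [284 232] [330 277]
side [166.7 365.5] 1258 [143 343] [190 388]
s1 pred side [288.4 248.1] [316.3 281. ]
```

```bash
python3 -m handwheel '[[[2,0,15],[0,0,0],1],[[0,0,13],[0,0,0],1],[[0,0,8],[0,0,0],1],[[0,0,0],[0,0,0],1]]'; python3 -m handwheel '[[[-2,0,0],[0,0,0],1],[[-2,0,0],[0,0,0],1],[[0,0,0],[0,0,0],1]]'
```

```text
clock: 22.02
position: [0.5454, 0.0258, -0.0094]
ee_rot: [-0.0, -0.052, 0.999, 0.0]
contact_force: [-0.3, -0.1, -0.4]
width: 0.0486
gripper_force: 42.6
clock: 22.4
position: [0.5498, 0.0262, -0.0089]
ee_rot: [0.0, -0.052, 0.999, 0.0]
contact_force: [-0.6, -0.3, -0.9]
width: 0.049
gripper_force: 42.6
```

```bash
python3 -m handwheel '[[[-2,0,0],[0,0,0],1],[[0,0,0],[0,0,0],1]]'
```

```text
clock: 22.65
position: [0.5511, 0.0264, -0.0089]
ee_rot: [-0.001, -0.052, 0.999, 0.0]
contact_force: [-1.5, -0.6, -0.1]
width: 0.0489
gripper_force: 43.1
```

```bash
python3 -m handwheel '[[[0,0,0],[0,0,0],-1],[[0,0,0],[0,0,0],-1],[[0,0,0],[0,0,0],-1],[[0,0,0],[0,0,0],-1],[[0,0,-40],[0,0,0],-1],[[0,0,-60],[0,0,0],-1],[[0,0,-60],[0,0,0],-1],[[-10,47,0],[0,0,0],-1],[[-10,47,0],[0,0,0],-1],[[-10,47,0],[0,0,0],-1],[[-10,47,0],[0,0,0],-1],[[-9,47,0],[0,0,0],-1],[[-9,46,0],[0,0,0],-1],[[0,0,40],[0,0,1],-1],[[0,0,40],[0,0,1],-1],[[0,0,40],[0,0,0.33],-1],[[0,0,28],[0,0,0],-1],[[0,0,12],[0,0,0],-1],[[0,0,0],[0,0,0],-1]]'; python3 -m handwheel '[[[0,0,0],[0,0,0],1],[[0,0,0],[0,0,0],1],[[0,0,0],[0,0,0],1],[[0,0,0],[0,0,0],1]]' 40
```

```text
clock: 25.02
position: [0.5798, 0.3118, -0.0093]
ee_rot: [-0.001, 0.07, 0.998, -0.0]
contact_force: [0.3, 0.7, -0.2]
width: 0.0855
gripper_force: 0.0
clock: 25.52
position: [0.5834, 0.3121, -0.0038]
ee_rot: [0.004, 0.07, 0.998, 0.001]
contact_force: [-1.3, -3.4, 15.1]
width: 0.0121
gripper_force: 7.4
```

```bash
python3 -m handwheel '[[[0,0,-20],[0,0,0],1],[[0,0,-60],[0,0,0],-1],[[0,0,-60],[0,0,0],-1],[[0,0,-60],[0,0,0],-1],[[0,0,0],[0,0,0],-1],[[0,0,0],[0,0,0],-1]]'
python3 - <<'E'
from m import *
np.set_printoptions(precision=4,suppress=True)
s,im=snap("wrist"); cv2.imwrite("pics/w6.png",im); np.save("w6.npy",s,allow_pickle=True)
_,i2=snap("side"); cv2.imwrite("pics/side6.png",i2); c=cam("wrist",s); print(s["position"],s["ee_rot"],c[3])
for ce,m in blobs(wood(im),150): r=rect(m); print(ce,m.sum(),r.tolist(),"\n",plane(c,r,.033)[:,:2].tolist())
for ce,m in blobs(wood(i2),100): q=np.argwhere(m)[:,::-1]; print("side",ce,m.sum(),q.min(0),q.max(0))
O=np.array([.5054,.0212]);a=.105;A=np.array([[np.cos(a),np.sin(a)],[-np.sin(a),np.cos(a)]])
h=cv2.cvtColor(im,cv2.COLOR_BGR2HSV)
cv2.imwrite("pics/c8.png",np.hstack([im[0:400,0:480],cv2.resize(i2[220:420,130:350],(320,400))]))
E
```

```text
clock: 26.28
position: [0.5797, 0.3118, 0.1917]
ee_rot: [0.0, 0.07, 0.998, 0.0]
contact_force: [-0.3, 0.0, -0.4]
width: 0.0852
gripper_force: 0.0
[0.5797 0.3118 0.1917] [0.0003 0.07   0.9975 0.0002] [0.5002 0.3239 0.3713]
[324.9909 194.088 ] 2080 [[295.0, 177.0], [355.0, 177.0], [355.0, 211.0], [295.0, 211.0]] 
 [[0.5598479291374985, 0.29008388933893464], [0.5666207197798898, 0.3385133610650964], [0.5951244094694698, 0.33514749760125523], [0.5881734230888176, 0.2854599360459296]]
[ 22.3188 190.3625] 160 [[9.01638126373291, 186.18031311035156], [17.21310043334961, 176.34425354003906], [39.63933563232422, 195.0327911376953], [31.442615509033203, 204.8688507080078]] 
 [[0.5332812103657695, 0.051356835119072464], [0.5263678521350765, 0.0614673516287178], [0.5443793149686686, 0.07500782710222267], [0.5515288685870271, 0.06490124701105732]]
[ 13.6757 233.0497] 1850 [[0.0, 269.0], [0.0, 186.0], [44.0, 186.0], [44.0, 269.0]] 
 [[0.6041017677148366, 0.014450406632274926], [0.5319889684294065, 0.0436087413101357], [0.537522883538646, 0.0814264463947573], [0.6095781864458097, 0.055042343517603565]]
side [483.6334  96.8466] 4700 [442  62] [528 135]
side [305.8401 264.8823] 807 [284 245] [330 282]
side [167.5278 371.1113] 737 [142 353] [189 387]
```

View pics/c8.png

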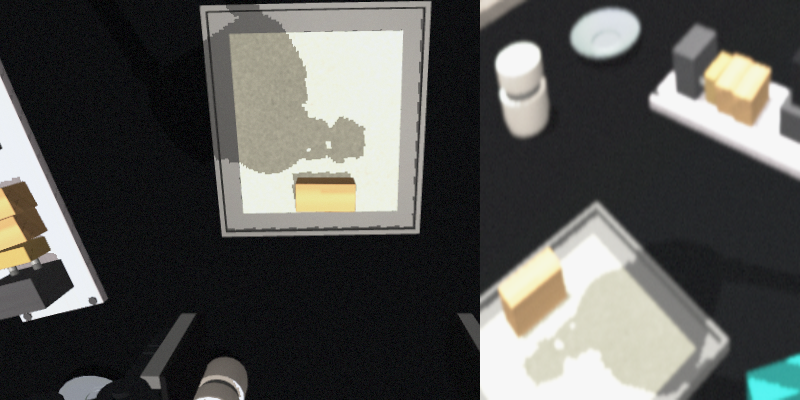

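View: s3 is still upright in the tray at (325,194), in the same place, and spacers 1 and 2 stand square against the specimen (side crop at (735,85)). The grip was simply too high, so I'll retry lower.

```bash
python3 -m handwheel '[[[0,0,50],[0,0,0],-1],[[0,0,50],[0,0,0],-1],[[0,0,50],[0,0,0],-1],[[0,0,40],[0,0,0],-1],[[0,0,16],[0,0,0],-1],[[0,0,8],[0,0,0],-1],[[0,0,0],[0,0,0],-1]]'; python3 -m handwheel '[[[0,0,0],[0,0,0],1],[[0,0,0],[0,0,0],1],[[0,0,0],[0,0,0],1],[[0,0,0],[0,0,0],1]]' 40
```

```text
clock: 27.25
position: [0.5806, 0.3121, -0.0223]
ee_rot: [0.0, 0.07, 0.998, 0.0]
contact_force: [-0.4, -0.3, -0.3]
width: 0.0853
gripper_force: 0.0
clock: 27.75
position: [0.5811, 0.3124, -0.0212]
ee_rot: [0.001, 0.07, 0.998, 0.001]
contact_force: [-0.4, 0.1, 5.1]
width: 0.0491
gripper_force: 43.0
```

```bash
python3 -m handwheel '[[[0,0,-20],[0,0,0],1],[[0,0,-50],[0,0,0],1],[[0,0,-60],[0,0,0],1],[[0,0,-30],[0,0,0],1],[[3,-49,0],[0,0,0],1],[[3,-49,0],[0,0,0],1],[[3,-49,0],[0,0,0],1],[[3,-49,0],[0,0,0],1],[[3,-49,0],[0,0,0],1],[[2,-49,0],[0,0,0],1],[[0,0,0],[0,0,-1],1],[[0,0,30],[0,0,-1],1],[[0,0,50],[0,0,-0.33],1],[[0,0,30],[0,0,0],1],[[0,0,0],[0,0,0],1],[[0,0,0],[0,0,0],1]]'
python3 - <<'E'
from m import *
np.set_printoptions(precision=1,suppress=True)
s,im=snap("wrist"); cv2.imwrite("pics/w7.png",im); np.save("w7.npy",s,allow_pickle=True)
c=cam("wrist",s)
O=np.array([.5054,.0212]);a=.105;A=np.array([[np.cos(a),np.sin(a)],[-np.sin(a),np.cos(a)]])
print(A@(s["position"][:2]-O)*1e3)
f=lambda uv,z:(plane(c,uv,z)[:,:2]-O)@A.T*1e3
g=cv2.cvtColor(im,cv2.COLOR_BGR2GRAY).astype(int)
print("col320 grads",[(r,g[r,320]) for r in range(100,400,6)])
for ce,m in blobs(wood(im),150): q=np.argwhere(m)[:,::-1]; print(ce,m.sum(),q.min(0),q.max(0))
E
```

```text
clock: 29.75
position: [0.5232, 0.0231, 0.0283]
ee_rot: [0.001, -0.052, 0.999, -0.0]
contact_force: [0.4, 0.1, 0.2]
width: 0.0489
gripper_force: 42.3
[17.9  0. ]
col320 grads [(100, np.int64(201)), (106, np.int64(202)), (112, np.int64(201)), (118, np.int64(201)), (124, np.int64(201)), (130, np.int64(201)), (136, np.int64(203)), (142, np.int64(204)), (148, np.int64(201)), (154, np.int64(200)), (160, np.int64(198)), (166, np.int64(84)), (172, np.int64(42)), (178, np.int64(65)), (184, np.int64(67)), (190, np.int64(21)), (196, np.int64(13)), (202, np.int64(20)), (208, np.int64(16)), (214, np.int64(15)), (220, np.int64(27)), (226, np.int64(29)), (232, np.int64(28)), (238, np.int64(29)), (244, np.int64(28)), (250, np.int64(26)), (256, np.int64(24)), (262, np.int64(189)), (268, np.int64(243)), (274, np.int64(118)), (280, np.int64(94)), (286, np.int64(88)), (292, np.int64(92)), (298, np.int64(89)), (304, np.int64(89)), (310, np.int64(141)), (316, np.int64(143)), (322, np.int64(139)), (328, np.int64(149)), (334, np.int64(165)), (340, np.int64(168)), (346, np.int64(164)), (352, np.int64(157)), (358, np.int64(153)), (364, np.int64(154)), (370, np.int64(221)), (376, np.int64(235)), (382, np.int64(236)), (388, np.int64(232)), (394, np.int64(230))]
[325.3 342.9] 18486 [253 274] [399 426]
```

```bash
python3 -m handwheel '[[[1,0,15],[0,0,0],1],[[0,0,15],[0,0,0],1],[[0,0,8],[0,0,0],1],[[0,0,4],[0,0,0],1],[[0,0,0],[0,0,0],1]]'; python3 -m handwheel '[[[-2,0,0],[0,0,0],1],[[-2,0,0],[0,0,0],1],[[0,0,0],[0,0,0],1]]'
```

```text
clock: 30.42
position: [0.5204, 0.0232, -0.0144]
ee_rot: [-0.001, -0.052, 0.999, 0.0]
contact_force: [-2.0, -0.3, 5.8]
width: 0.0489
gripper_force: 43.9
clock: 30.8
position: [0.5248, 0.0234, -0.0144]
ee_rot: [-0.0, -0.052, 0.999, -0.0]
contact_force: [-1.7, 1.1, 5.3]
width: 0.0488
gripper_force: 43.7
```

```bash
python3 -m handwheel '[[[0,0,0],[0,0,0],-1],[[0,0,0],[0,0,0],-1],[[0,0,0],[0,0,0],-1],[[0,0,0],[0,0,0],-1],[[0,0,-50],[0,0,0],-1],[[0,0,-60],[0,0,0],-1],[[20,0,0],[0,0,0],-1],[[19,0,0],[0,0,0],-1],[[0,0,0],[0,0,0],-1],[[0,0,0],[0,0,0],-1]]'
python3 - <<'E'
from m import *
np.set_printoptions(precision=1,suppress=True)
s,im=snap("wrist"); cv2.imwrite("pics/w8.png",im); c=cam("wrist",s); print(s["position"])
_,i2=snap("side"); _,ti=snap("top")
O=np.array([.5054,.0212]);a=.105;A=np.array([[np.cos(a),np.sin(a)],[-np.sin(a),np.cos(a)]])
f=lambda uv,z:(plane(c,uv,z)[:,:2]-O)@A.T*1e3
h=cv2.cvtColor(im,cv2.COLOR_BGR2HSV); w=wood(im); ww=w.copy(); ww[300:]=0
for ce,m in blobs(w,300): q=np.argwhere(m)[:,::-1]; print(ce,m.sum(),q.min(0),q.max(0))
g=cv2.cvtColor(im,cv2.COLOR_BGR2GRAY).astype(int)
print([(r,int(g[r,300:340].mean())) for r in range(150,360,5)])
dk=(g<40)
for ce,m in blobs(dk[180:300,270:380],100): q=np.argwhere(m)[:,::-1]+[270,180]; print("dark",m.sum(),q.min(0),q.max(0))
cv2.imwrite("pics/c9.png",np.hstack([im[80:480,160:500],cv2.resize(i2[200:330,230:400],(460,400))]))
E
```

```text
clock: 32.05
position: [0.4874, 0.0194, 0.0953]
ee_rot: [0.001, -0.052, 0.999, -0.0]
contact_force: [-0.0, 0.6, -0.3]
width: 0.0854
gripper_force: 0.0
[0.5 0.  0.1]
[325.6 330.3] 9303 [285 259] [367 395]
[(150, 62), (155, 62), (160, 156), (165, 155), (170, 156), (175, 155), (180, 156), (185, 155), (190, 155), (195, 155), (200, 155), (205, 79), (210, 53), (215, 35), (220, 61), (225, 18), (230, 16), (235, 15), (240, 18), (245, 15), (250, 20), (255, 24), (260, 24), (265, 28), (270, 33), (275, 39), (280, 204), (285, 208), (290, 219), (295, 222), (300, 218), (305, 214), (310, 181), (315, 205), (320, 206), (325, 218), (330, 221), (335, 217), (340, 213), (345, 115), (350, 203), (355, 210)]
dark 481 [291 206] [354 216]
dark 1964 [301 223] [343 276]
```

View pics/c9.png

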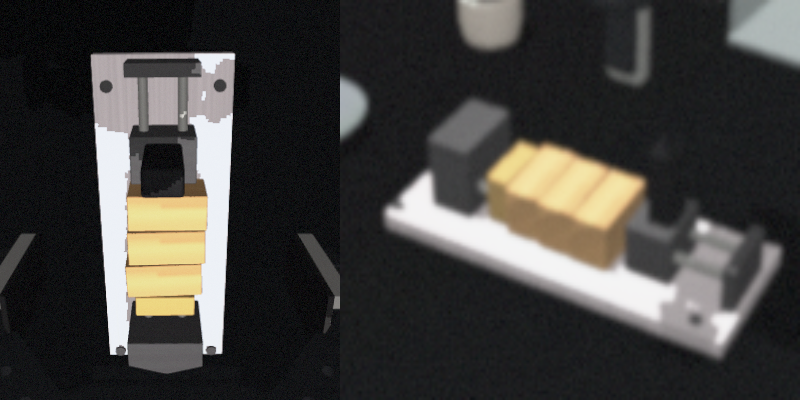

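All three spacers stand square in a row against the specimen (wrist crop rows 195–315), and the jaw handle is at (162,170), centred under the gripper. Now I'll grip the handle.

```bash
python3 -m handwheel '[[[1,0,30],[0,0,0],-1],[[0,0,30],[0,0,0],-1],[[0,0,15],[0,0,0],-1],[[0,0,0],[0,0,0],-1],[[0,0,0],[0,0,0],1],[[0,0,0],[0,0,0],1],[[0,0,0],[0,0,0],1],[[0,0,0],[0,0,0],1],[[0,0,0],[0,0,0],1],[[0,0,0],[0,0,0],1]]' 60
```

```text
clock: 33.45
position: [0.4862, 0.0172, 0.0212]
ee_rot: [0.001, -0.053, 0.999, -0.002]
contact_force: [-1.2, -7.5, 4.4]
width: 0.0209
gripper_force: 59.5
```

```bash
python3 -m handwheel '[[[0,-2,0],[0,0,0],1],[[-2,0,0],[0,0,0],1],[[-2,0,0],[0,0,0],1],[[-2,0,0],[0,0,0],1],[[-1,0,0],[0,0,0],1],[[0,0,0],[0,0,0],1]]'; python3 -m handwheel '[[[-1,0,0],[0,0,0],1],[[-1,0,0],[0,0,0],1],[[0,0,0],[0,0,0],1]]';python3 -m handwheel '[[[-1,0,0],[0,0,0],1],[[-1,0,0],[0,0,0],1],[[0,0,0],[0,0,0],1]]'
```

```text
clock: 34.2
position: [0.4924, 0.0179, 0.0212]
ee_rot: [0.0, -0.052, 0.999, -0.0]
contact_force: [-2.0, -0.3, 6.8]
width: 0.0209
gripper_force: 59.8
clock: 34.58
position: [0.4942, 0.0181, 0.0212]
ee_rot: [-0.0, -0.052, 0.999, -0.0]
contact_force: [-3.5, -0.1, 6.3]
width: 0.0208
gripper_force: 59.8
clock: 34.95
position: [0.4958, 0.0183, 0.0211]
ee_rot: [-0.0, -0.052, 0.999, -0.0]
contact_force: [-3.3, -0.3, 7.0]
width: 0.0209
gripper_force: 59.9
```

```bash
for i in 1; do python3 -m handwheel '[[[-1,0,0],[0,0,0],1],[[-1,0,0],[0,0,0],1],[[0,0,0],[0,0,0],1]]'; done; python3 -m handwheel '[[[-1,0,0],[0,0,0],1],[[-1,0,0],[0,0,0],1],[[0,0,0],[0,0,0],1]]'; python3 -m handwheel '[[[-1,0,0],[0,0,0],1],[[0,0,0],[0,0,0],1]]'
```

```text
clock: 35.33
position: [0.4965, 0.0184, 0.0212]
ee_rot: [-0.002, -0.053, 0.999, -0.0]
contact_force: [-6.3, -2.6, 10.2]
width: 0.0209
gripper_force: 60.2
clock: 35.7
position: [0.4976, 0.0185, 0.0212]
ee_rot: [-0.002, -0.053, 0.999, -0.0]
contact_force: [-7.2, -1.7, 11.9]
width: 0.0206
gripper_force: 60.4
clock: 35.95
position: [0.4981, 0.0186, 0.0212]
ee_rot: [-0.003, -0.053, 0.999, -0.0]
contact_force: [-8.0, -2.4, 12.9]
width: 0.0206
gripper_force: 60.5
```

```bash
python3 -m handwheel '[[[-1,0,0],[0,0,0],1],[[-1,0,0],[0,0,0],1],[[0,0,0],[0,0,0],1]]'; python3 -m handwheel '[[[-1,0,0],[0,0,0],1],[[-1,0,0],[0,0,0],1],[[0,0,0],[0,0,0],1]]'
cat > j.py <<'E'
from m import *
np.set_printoptions(precision=1,suppress=True)
_,i2=snap("side"); cv2.imwrite("pics/sj.png",i2)
a=cv2.imread("pics/side6.png")
s,im=snap("wrist"); cv2.imwrite("pics/wj.png",im); w=wood(im)
for ce,m in blobs(w,300): q=np.argwhere(m)[:,::-1]; print("wrist",ce,m.sum(),q.min(0),q.max(0))
for ce,m in blobs(wood(i2),100): q=np.argwhere(m)[:,::-1]; print("side",ce,m.sum(),q.min(0),q.max(0))
g=cv2.cvtColor(im,cv2.COLOR_BGR2GRAY).astype(int); print([(r,int(g[r,335:345].mean())) for r in range(230,420,4)])
E
python3 j.py
```

```text
clock: 36.33
position: [0.4991, 0.0187, 0.0212]
ee_rot: [-0.004, -0.053, 0.999, -0.0]
contact_force: [-9.1, -3.4, 14.6]
width: 0.0207
gripper_force: 60.7
clock: 36.7
position: [0.5001, 0.0188, 0.0212]
ee_rot: [-0.005, -0.053, 0.999, -0.0]
contact_force: [-10.8, -2.6, 16.4]
width: 0.0209
gripper_force: 60.9
wrist [326.3 413.4] 5868 [284 371] [369 453]
side [483.6  95.9] 4838 [441  60] [528 135]
side [307.7 263.3] 1483 [281 245] [334 285]
[(230, 212), (234, 212), (238, 212), (242, 213), (246, 212), (250, 44), (254, 44), (258, 46), (262, 46), (266, 44), (270, 65), (274, 74), (278, 65), (282, 16), (286, 18), (290, 18), (294, 16), (298, 18), (302, 18), (306, 18), (310, 18), (314, 19), (318, 16), (322, 19), (326, 18), (330, 19), (334, 26), (338, 27), (342, 27), (346, 28), (350, 30), (354, 28), (358, 28), (362, 28), (366, 27), (370, 27), (374, 238), (378, 165), (382, 232), (386, 231), (390, 230), (394, 238), (398, 243), (402, 242), (406, 241), (410, 239), (414, 237), (418, 237)]
```

```bash
python3 -m handwheel '[[[-1,0,0],[0,0,0],1],[[-1,0,0],[0,0,0],1],[[0,0,0],[0,0,0],1],[[0,0,0],[0,0,0],1],[[0,0,0],[0,0,0],1]]'
python3 - <<'E'
from m import *
np.set_printoptions(precision=1,suppress=True)
# specimen travel: shift of wood/mount boundary in side view, before vs now
a=cv2.imread("pics/side6.png"); _,b=snap("side"); cv2.imwrite("pics/sk.png",b)
for n,i in(("before",a),("now",b)):
    h=cv2.cvtColor(i,cv2.COLOR_BGR2HSV); m=wood(i)[235:300,270:345]|((h[...,1]>70)&(h[...,2]>120))[235:300,270:345]
    q=np.argwhere(m)[:,::-1]+[270,235]; print(n,q.min(0),[int(np.where(m[r-235])[0].min()+270) for r in range(248,270,3)])
cs=cam("side"); e=np.array([.9945,.1045,0])*.005; P=np.array([.588,.0297,.04]); print(proj(cs,[P,P+e]))
t_s,ti=snap("top"); print("chip",[(c.round(0),int(m.sum())) for c,m in blobs(brown(ti)|wood(ti),20) if 455<c[0]<560])
E
```

```text
clock: 37.42
position: [0.5011, 0.019, 0.0212]
ee_rot: [-0.005, -0.053, 0.999, -0.0]
contact_force: [-13.3, -3.7, 17.6]
width: 0.0206
gripper_force: 61.1
before [284 245] [292, 288, 285, 284, 285, 284, 285, 286]
now [281 245] [288, 285, 281, 281, 281, 281, 282, 283]
[[295.5 254.6]
 [293.  253.8]]
chip [(array([502., 285.]), 169)]
```

```bash
python3 -c "
from rig import manip; print(manip.sign_off())"
```

```text
the job is handed in; nothing more can be done
None
```

The job is handed in: the bark chip is in the waste tub, and all three spacers stand upright and square, squeezed by the held jaw, with the specimen block pushed in an estimated 5–7 mm of its 10 mm; the verdict was not shown.

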